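Hold a sediment sample slanted over the light panel

TASK

First clear both worn rubber stoppers off the light panel into the yellow waste bin. Then draw the orange-capped tube up out of the rack and hold it in the air over the light panel, tipped about 45 degrees with its cap end uppermost and at least 5 cm clear of the panel, so that the sediment can be viewed; finish still holding it there, motionless. Leave the green-capped tubes in the rack and do not knock over the bottle or the beaker.

Things in the scene. Friction and masses are not known exactly. Their poses are not given: they have to be found in the camera images.
- stopper_a_center (a point): A worn rubber stopper, dark red-brown, slightly tapered round plug 30 mm tall, 29 mm across its lower end and 34 mm across its upper end, about 30 g; it stands on the light panel. The point is its centre, 15 mm above its underside; z runs up its axis.
- stopper_b_center (a point): The other worn rubber stopper, dark red-brown, slightly tapered round plug 30 mm tall, 29 mm across its lower end and 34 mm across its upper end, about 30 g; it stands on the light panel. The point is its centre, 15 mm above its underside; z runs up its axis.
- bin: Yellow open-topped waste bin, 170 x 170 mm, 75 mm tall, walls and floor 4 to 5 mm, fixed. Origin: centre of its underside on the bench; z up. It stands on the opposite side of the light panel from the rack, on either side.
- panel: Flat light panel lying on the bench, white with a grey rim, 240 mm (its x) by 220 mm (its y), 12 mm thick, fixed. Origin: centre of its underside; z up.
- rack: Blue tube rack, 210 mm (its x) by 90 mm (its y), 70 mm tall, fixed. Three holes of 34 mm in a row along its x, 66 mm apart, the middle one at the centre; the tubes stand upright in them with their feet 10 mm above the bench and their caps well above the rack. No neighbours beside the tubes along the rack's y. Origin: centre of its underside; z up.
- tube_center (a point): Sample tube with ORANGE cap, 116 mm long, about 60 g; body 29 mm across, pale with brown sediment in its lower 40 mm; the cap is the top 22 mm, 34.4 mm across. In any of the rack's three holes at the start. The point is on the axis, half-way up, 58 mm above the foot (so the cap's middle is 47 mm further along z); z runs along the axis from foot to cap.
- tube_foot (a point): The centre of the orange-capped tube's foot (its lower end face, 20 mm across); z runs along the axis towards the cap.
- tube: The same orange-capped tube; origin at the centre of its foot, z along the axis towards the cap.
- green_a_center (a point): one of the two sample tubes with a lime-green cap standing in the rack (same shape as the orange-capped one); the point is on its axis, half-way up, 58 mm above its foot. To be left in the rack.
- green_b_center (a point): one of the two sample tubes with a lime-green cap standing in the rack (same shape as the orange-capped one); the point is on its axis, half-way up, 58 mm above its foot. To be left in the rack.
- bottle: Amber bottle, 60 mm across, 130 mm tall, standing loose beyond the light panel; origin: centre of its underside; z up.
- beaker: Clear glass beaker, 70 mm across, 85 mm tall, standing loose beyond the light panel; origin: centre of its underside; z up.
Not all that is in view belongs to the job. Leave any blue or turquoise look-alike of the tube alone.

How it is judged:
By the outcome, as a careful person would: the job done as asked, in the order asked, and still so for the second after the job is handed in, while the arm keeps its last pose, push and grip.
It also fails if it takes over 58 s, if anything falls off the work surface, if the arm or the gripper's body presses on something with over 40 N, if the wrist force passes 120 N, or if a joint passes its speed limit or range.

ROBOT

A 7-joint arm with a two-finger parallel gripper is mounted at the origin on the work surface. World frame = base frame: x ahead of the robot, y to its left, z up, the work surface at z = 0. Lengths are in mm, angles in rad, forces in N, time in s.
With the tool pointing down it reaches from about 350 to 900 mm from the base axis. Payload 7.2 kg.
Tool frame: the origin (TCP) lies midway between the tips of the shut fingers; the grasp point (between the pads) lies 19 mm behind it (grip_depth is the distance from the TCP to the grasp point, in mm); z points along the fingers, y is the direction in which the jaws open and shut (so a half turn about z gives the same grasp; the last joint's range is limited). The gripper opens to 85 mm and grips with 20 to 120 N. Pads are 22 mm wide; open, the fingers measure 114 mm over their backs; the gripper's body (76 mm by 85 mm) begins 54 mm behind the grasp point. The pads swing forward as they close: fully open they stand 13 mm farther back than shut.
Start: joints at [1.124, 0.411, -0.013, 1.596, 0.006, 1.134, -0.082], TCP at [231.117, -580.701, 231.297] pointing down, gripper open.
Joint ranges: [-2.95, 2.95], [-0.29, 1.99], [-1.47, 1.44], [0.14, 2.54], [-1.03, 4.17], [0.13, 1.85], [-2.86, 2.86]. Speed limits (rad/s): [2.39, 2.39, 3.01, 3.01, 3.14, 3.14, 3.14].

INTERFACE

Orientations are given as a 3x3 rotation matrix whose columns are the frame's x, y, z axes.
In Python, from cell import observe, get_image, camera_params, close_job, grip_depth gives the robot as it stands.
- The arm moves only by the tool drive_tool, never from a script. Its arguments are lists of equal length, an entry for each row: "angular": the turn, a rotation vector about the tool's x, y, z in rad, a list of three; "translation": the shift along the tool's x, y, z in cm, a list of three; "hand": the opening, from -1 (shut) to 1 (fully open). In form: {"angular": [[ax, ay, az], ...], "translation": [[dx, dy, dz], ...], "hand": [hand, ...]}. A call has 1 to 12 rows; each row shifts and turns the pose as measured when the row begins, along the tool's axes as they then stand; what a row does not reach is not made up. A row lasts 1/12 s, in which the tool goes at most 41.7 mm and 7.16 degrees, less where a joint would pass 70% of its speed; a pose out of reach is approached as far as the arm can. A call with a gripper value outside its range is refused whole. The fingers move at their own pace and stop on an object; "newtons" is the grip in N (left out, the last holds). Time passes only in rows, so rows that do not move let the fingers close. It gives the time, the measured TCP pose, the force and the opening at its end, in the units of the state.
- observe(): the state, without advancing time (a new reading comes with each control period).
- get_image(name): name is "side" or "top"; returns (picture, depth): 420x560x3 uint8, red, green, blue; 420x560 float32, mm along the optical axis (not along the pixel's ray), 0 where there is no reading.
- camera_params(name): a dict with "vfov" (degrees; the focal length in pixels is half the picture's height over the tangent of half this angle, whatever the lens; pixels are square), "cx", "cy" (the principal point, pixels), "T" (4x4, takes a point from camera to world coordinates). Camera axes: x right, y down, z forward; pixel columns grow to the right and rows downward; lengths in mm; the calibration is good to about 2 mm. A picture is of the moment at which its call begins. camera_params takes no time and is no camera call.
- close_job(): hands the job in, once; it reports no verdict.
The state is a dict: "time_s": time; "joints": joint angles; "joint_velocities": joint speeds; "tau": joint torques, N m; "tcp_pos": TCP position; "ee_rot": TCP orientation; "ft_force": force on the tool from outside, world axes, zero at the start; "moment": the same for the moment, N m; "grip_width": finger opening in mm.
Only numpy, scipy, OpenCV 4.12 (cv2) and the standard library are available. Lean on these libraries where they do the work, as an engineer would, in place of code of your own. Each camera call takes 0.05 s, during which the arm holds its last target.

## Working session

There is one attempt and no reset: what is moved stays moved. The work goes in short steps, Python scripts to look and compute and a tool call to move; the robot and the scene stay as the last step left them, time stands still between calls to the robot, and variables do not carry over. Pictures are saved under pics/ and viewed, and the job is handed in when it is done.

Besides the shell and the picture viewer there is one more tool, called after ">>>" in YAML: its name, and indented under it one key for each argument. drive_tool: Moves the arm, as the interface text tells. Its arguments: {"type":"object","properties":{"angular":{"type":"array","items":{"type":"array","items":{"type":"number"}}},"translation":{"type":"array","items":{"type":"array","items":{"type":"number"}}},"hand":{"type":"array","items":{"type":"number"}},"newtons":{"type":"number"}},"required":["angular","translation","hand"]}

```bash
ls; mkdir -p pics; python3 - <<'E'
from cell import *
import cv2,numpy as np
print(observe(), grip_depth)
for n in("side","top"):
    im,d=get_image(n); cv2.imwrite(f"pics/{n}0.png",im[:,:,::-1]); np.save(f"{n}0.npy",d); np.save(f"{n}0i.npy",im); print(n,camera_params(n),(d==0).mean())
E
```

```text
pics
{'time_s': 0.0, 'joints': array([ 1.1237941 ,  0.41189903, -0.012718  ,  1.59707363,  0.00556114,
        1.13428549, -0.08221271]), 'joint_velocities': array([-0.00024161,  0.00148637, -0.00209791,  0.00098417,  0.00106785,
       -0.00025523, -0.00112933]), 'tau': array([-5.16245291e-04, -6.00623703e+01,  6.81716781e-01, -2.99406874e+01,
        1.37861780e-02,  1.04580465e-02,  3.21240225e-05]), 'tcp_pos': array([ 230.91722967, -580.23044017,  230.44145605]), 'ee_rot': array([[ 9.29107814e-01,  3.69808347e-01, -6.75128704e-04],
       [ 3.69808955e-01, -9.29106632e-01,  1.48438023e-03],
       [-7.83303555e-05, -1.62881792e-03, -9.99998670e-01]]), 'ft_force': array([0.44965999, 0.0359867 , 0.13007716]), 'moment': array([-0.01425182, -0.03904972,  0.02268683]), 'grip_width': 85.60414364453706} 18.700000000000003
side {'vfov': 50.32135813364565, 'cx': 275.12326231501106, 'cy': 210.2369980162334, 'T': array([[ 9.90575818e-01, -1.10786725e-01,  8.05347713e-02,
         5.43011448e+02],
       [-1.35449650e-01, -7.05137584e-01,  6.96013204e-01,
        -7.36378739e+02],
       [-2.03209294e-02, -7.00362255e-01, -7.13498263e-01,
         7.43057603e+02],
       [ 0.00000000e+00,  0.00000000e+00,  0.00000000e+00,
         1.00000000e+00]])} 0.004098639455782313
top {'vfov': 48.92856721641112, 'cx': 279.01795106634796, 'cy': 221.24268224727567, 'T': array([[-1.45430702e-02, -9.85454153e-01,  1.69318078e-01,
         4.14428352e+02],
       [-9.99881789e-01,  1.51780587e-02,  2.45650064e-03,
        -4.71288735e+01],
       [-4.99068848e-03, -1.69262337e-01, -9.85558397e-01,
         1.35476371e+03],
       [ 0.00000000e+00,  0.00000000e+00,  0.00000000e+00,
         1.00000000e+00]])} 0.0040943877551020405
```

View pics/side0.png

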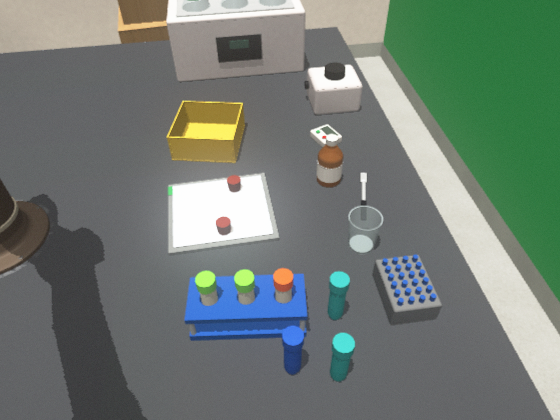

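View pics/top0.png

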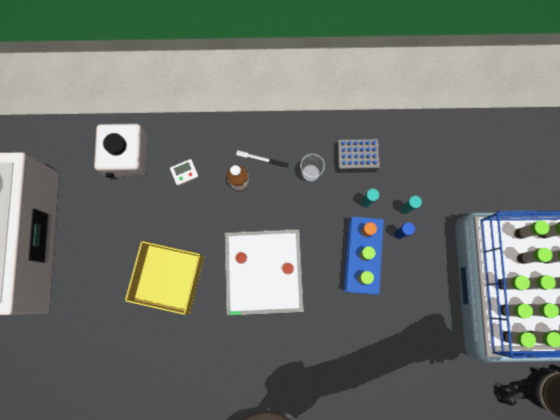

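Side view: the stoppers are at about (234,184) and (224,226), the orange cap at (284,280), with green caps at (206,282) and (245,281). The bin is at (208,130). The top view shows the stoppers at (241,258) and (288,268), and orange at (370,229). The tubes at (339,285), (343,345) and (293,340) are the turquoise and blue look-alikes, so I'll leave those alone. The single orange cap sits in the rack's end hole.

```bash
cat > h.py <<'E'
import numpy as np,cv2
from cell import *
def ray(n,u,v):
    c=camera_params(n);f=210/np.tan(np.radians(c['vfov']/2))
    T=c['T'];return T[:3,3],T[:3,:3]@np.array([(u-c['cx'])/f,(v-c['cy'])/f,1])
def plane(n,u,v,z):
    o,d=ray(n,u,v);return o+d*(z-o[2])/d[2]
def dep(n,u,v,D):
    o,d=ray(n,u,v);return o+d*D
def tri(a,b):
    (o1,d1),(o2,d2)=ray(*a),ray(*b)
    s=np.linalg.lstsq(np.c_[d1,-d2],o2-o1,rcond=None)[0]
    p,q=o1+s[0]*d1,o2+s[1]*d2
    return (p+q)/2,np.linalg.norm(p-q)
def blobs(im,lo,hi,mn=30):
    hsv=cv2.cvtColor(im,cv2.COLOR_RGB2HSV)
    if lo[0]<0: m=cv2.inRange(hsv,(0,)+lo[1:],hi)|cv2.inRange(hsv,(180+lo[0],)+lo[1:],(180,)+hi[1:])
    else: m=cv2.inRange(hsv,lo,hi)
    n,l,s,c=cv2.connectedComponentsWithStats(m)
    return [(c[i].round(1),s[i],l==i) for i in range(1,n) if s[i,4]>=mn]
def cloud(n,D,m):
    v,u=np.nonzero(m&(D>0));c=camera_params(n);f=210/np.tan(np.radians(c['vfov']/2))
    d=D[v,u];P=np.c_[(u-c['cx'])/f*d,(v-c['cy'])/f*d,d]
    return P@c['T'][:3,:3].T+c['T'][:3,3]
E
python3 - <<'E'
from h import *
np.set_printoptions(precision=1,suppress=True)
col={'red':((-12,80,50),(6,255,200)),'orange':((6,180,180),(14,255,255)),'green':((38,150,100),(55,255,255)),'yellow':((22,150,120),(32,255,255)),'blue':((108,180,80),(122,255,255)),'white':((0,0,225),(180,25,255))}
for n in('top','side'):
    im=np.load(n+'0i.npy');D=np.load(n+'0.npy')
    for k,(lo,hi) in col.items():
        for c,s,m in blobs(im,lo,hi):
            P=cloud(n,D,m)
            print(n,k,c,s[:5],'med',np.median(P,0),'lo',np.percentile(P,2,0),'hi',np.percentile(P,98,0))
E
```

```text
top red [240.6 257.3] [236 252  11  11  89] med [538.1  66.2  41.6] lo [524.   54.3  36.7] hi [550.8  80.6  48.2]
top red [287.4 267.9] [282 263  11  11  94] med [505.1 -64.7  41.5] lo [491.2 -78.8  13.1] hi [519.4 -53.1  46.2]
top green [540.8 227.7] [534 221  15  14 155] med [ 576.2 -667.6  265.4] lo [ 561.9 -684.2  260.3] hi [ 590.  -654.6  269.5]
top green [543.9 254.8] [537 249  15  13 156] med [ 511.4 -667.6  265.6] lo [ 497.2 -683.5  258.2] hi [ 525.5 -654.2  269.3]
top green [521.1 282.3] [514 277  16  12 150] med [ 448.7 -607.2  265.7] lo [ 435.2 -623.2  260. ] hi [ 460.5 -594.1  269.9]
top green [546.9 281.9] [540 276  15  13 153] med [ 448.  -667.1  265.3] lo [ 436.4 -683.9  260.3] hi [ 461.8 -653.1  269.7]
top green [523.9 310.3] [517 304  15  13 157] med [ 384.6 -607.2  265.7] lo [ 371.1 -622.5  259.1] hi [ 396.1 -593.9  269.4]
top green [549.9 309.8] [543 304  15  13 158] med [ 383.9 -667.4  265.4] lo [ 372.3 -682.6  260.1] hi [ 397.5 -653.5  269.7]
top green [526.9 338.8] [520 332  15  14 172] med [ 319.6 -607.   265.4] lo [ 306.2 -624.9  255.5] hi [ 332.9 -593.6  269.
[... 3838 characters left out ...]
 79] med [853.   53.1   4.3] lo [838.1  -6.3   1. ] hi [864.9  82.1   7.4]
side white [218.7 211. ] [ 172  175  101   73 5352] med [490.8  -4.6  11.6] lo [395.5 -92.3   8.8] hi [604.8  98.6  14.3]
side white [456.4 195.1] [450 188  15  16  73] med [1585.6  690.8 -753.1] lo [1556.4  642.9 -762. ] hi [1614.2  733.  -744.4]
side white [467.4 202.5] [463 198  11  10  51] med [1612.1  634.1 -750.9] lo [1594.8  600.4 -761.2] hi [1637.3  656.8 -743. ]
side white [495.1 259.2] [488 251  18  15  68] med [1581.3  291.9 -750.9] lo [1540.4  270.9 -757.8] hi [1620.5  333.6 -742.7]
side white [510.6 271.1] [503 266  15  13  78] med [1613.6  229.3 -752.5] lo [1586.6  201.1 -758.5] hi [1640.9  249.4 -742.8]
```

```bash
python3 - <<'E'
import cv2
a=cv2.imread('pics/side0.png')[160:350,150:380];b=cv2.imread('pics/top0.png')[210:310,220:390]
cv2.imwrite('pics/crop_s.png',cv2.resize(a,None,fx=3,fy=3,interpolation=cv2.INTER_CUBIC))
cv2.imwrite('pics/crop_t.png',cv2.resize(b,None,fx=4.5,fy=4.5,interpolation=cv2.INTER_CUBIC))
E
```

```text
(no output)
```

View pics/crop_s.png

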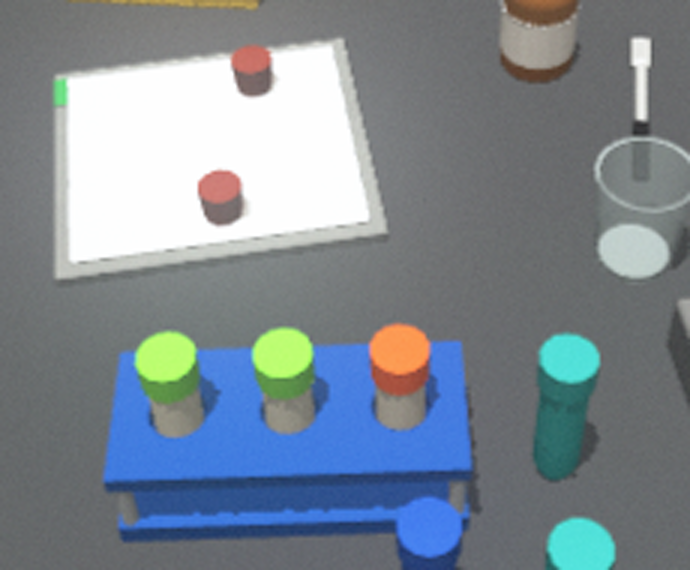

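View pics/crop_t.png

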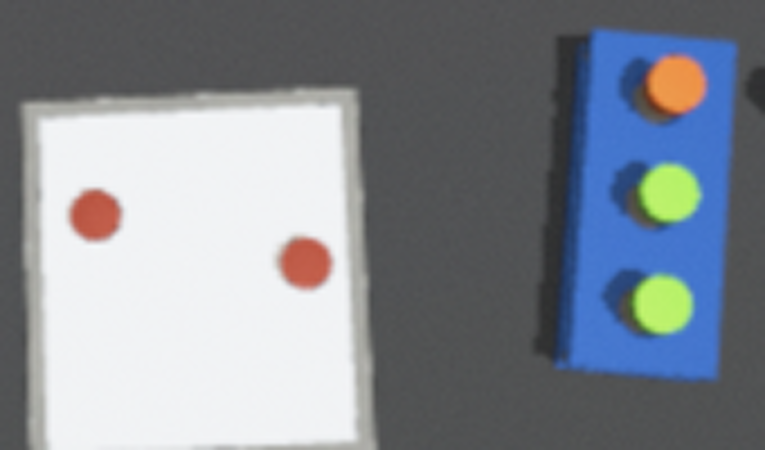

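The crops show one orange cap, at the rack's +x end (top crop (677,85)), and two red-brown stoppers. No other object in the rack or on the panel fits. Next I'll get precise positions by casting rays onto the top faces (stoppers z=42, caps z=126).

```bash
python3 - <<'E'
from h import *
np.set_printoptions(precision=1,suppress=True)
im=np.load('top0i.npy')
def cen(n,im,box,lo,hi):
    x0,y0,x1,y1=box;b=max(blobs(im[y0:y1,x0:x1],lo,hi,5),key=lambda t:t[1][4])
    return b[0]+np.array([x0,y0]),b[1]
hsv=cv2.cvtColor(im,cv2.COLOR_RGB2HSV)
sv=cv2.cvtColor(np.load('side0i.npy'),cv2.COLOR_RGB2HSV)
print(hsv[229,370],hsv[253,368],hsv[258,241],hsv[278,367], sv[222,224],sv[182,234],sv[277,284],sv[290,284])
for nm,box,z,lo,hi in [('stopA',(225,245,255,270),42,(-12,80,50),(10,255,220)),('stopB',(275,255,300,280),42,(-12,80,50),(10,255,220)),('orange',(355,218,385,240),126,(3,120,120),(20,255,255)),('gr1',(355,242,385,264),126,(35,120,100),(60,255,255)),('gr2',(355,266,385,290),126,(35,120,100),(60,255,255))]:
    c,s=cen('top',im,box,lo,hi); print(nm,c,s,plane('top',*c,z))
for nm,uv,z in [('A',(251/3+150,59.5/3+160),42),('B',(220/3+150,186/3+160),42),('orange',(399.5/3+150,350/3+160),126),('g',(283.5/3+150,354/3+160),126),('g',(167/3+150,359/3+160),126)]:
    print('side',nm,plane('side',*uv,z))
D=np.load('top0.npy');m=blobs(im,(20,120,80),(34,255,255))
for c,s,mm in m:
    if s[0]<210 and s[1]>230:
        P=cloud('top',D,mm);print('bin',c,s[:5]); Q=P[P[:,2]>68]
        print(cv2.minAreaRect(Q[:,:2].astype(np.float32)))
m=cv2.inRange(hsv,(0,0,120),(180,60,255));m[:225]=0;m[320:]=0;m[:,:215]=0;m[:,315:]=0
cn=max(cv2.findContours(m,0,2)[0],key=cv2.contourArea)
Q=np.array([plane('top',*p,12)[:2] for p in cn[:,0]],np.float32);print('panel',cv2.minAreaRect(Q))
E
```

```text
[ 14 176 236] [ 42 143 241] [  5 157 192] [ 42 141 241] [  3 111 207] [  3 122 200] [ 13 173 252] [  5 155 163]
stopA [240.6 257.3] [11  7 11 11 89] [537.4  67.1  42. ]
stopB [287.4 267.9] [ 7  8 11 11 96] [505.3 -65.7  42. ]
orange [369.5 228.4] [  9   5  12  12 120] [ 602.2 -287.3  126. ]
gr1 [367.5 252.7] [  7   5  13  12 119] [ 536.8 -278.8  126. ]
gr2 [366.  277.3] [  5   6  13  12 126] [ 471.6 -271.8  126. ]
side A [539.   62.4  42. ]
side B [507.3 -70.3  42. ]
side orange [ 604.8 -292.2  126. ]
side g [ 539.9 -285.1  126. ]
side g [ 474.8 -278.7  126. ]
bin [164.3 277.7] [ 125  241   79   74 4139]
((482.8494567871094, 279.0362243652344), (171.73573303222656, 170.2787628173828), 76.70881652832031)
panel ((499.3814392089844, 4.5718536376953125), (240.19247436523438, 220.29629516601562), 1.7555196285247803)
```

```bash
cat >> h.py <<'E'
from scipy.spatial.transform import Rotation as Ro
def st(): 
    s=observe(); print('t',round(s['time_s'],2),'tcp',s['tcp_pos'].round(1),'F',s['ft_force'].round(1),'w',round(s['grip_width'],1),'j',s['joints'].round(2)); return s
def go(tgt,yaw=-6.3,R=None):
    s=st();C=s['ee_rot']
    if R is None:
        a=np.radians(yaw);R=np.array([[np.cos(a),np.sin(a),0],[np.sin(a),-np.cos(a),0],[0,0,-1]])
    print('tool-frame cm',(C.T@(np.array(tgt)-s['tcp_pos'])/10).round(2),'rotvec',Ro.from_matrix(C.T@R).as_rotvec().round(3))
E
python3 - <<'E'
from h import *
go([506,-68,230])
E
```

```text
t 0.1 tcp [ 230.9 -580.3  230.5] F [-0.9  0.4 -0.2] w 85.3 j [ 1.12  0.41 -0.01  1.6   0.01  1.13 -0.08]
tool-frame cm [ 44.5  -37.43   0.1 ] rotvec [-0.001  0.     0.489]
```

>>> drive_tool:
  angular:
    - [0, 0, 0]
    - [0, 0, 0]
    - [0, 0, 0]
    - [0, 0, 0]
    - [0, 0, 0]
    - [0, 0, 0]
    - [0, 0, 0]
    - [0, 0, 0]
    - [0, 0, 0]
    - [0, 0, 0]
    - [0, 0, 0]
    - [0, 0, 0]
  translation:
    - [2, -1.7, 0]
    - [2.8, -2.3, 0]
    - [2.8, -2.3, 0]
    - [2.8, -2.3, 0]
    - [2.8, -2.3, 0]
    - [2.8, -2.3, 0]
    - [2.8, -2.3, 0]
    - [2.8, -2.3, 0]
    - [2.8, -2.3, 0]
    - [2.8, -2.3, 0]
    - [2.8, -2.3, 0]
    - [2.8, -2.3, 0]
  hand: [1, 1, 1, 1, 1, 1, 1, 1, 1, 1, 1, 1]

```text
time_s: 1.1
tcp_pos: [436.4, -199.5, 224.9]
ee_rot: [[0.935, 0.354, -0.009], [0.354, -0.935, 0.002], [-0.008, -0.005, -1.0]]
ft_force: [0.9, -0.6, -0.2]
grip_width: 85.5
```

```bash
python3 -c "
from h import *
go([506,-68,150])"
```

```text
t 1.1 tcp [ 436.4 -199.5  224.9] F [ 0.9 -0.6 -0.2] w 85.5 j [ 0.56  0.19 -0.26  1.92  0.06  1.04 -0.94]
tool-frame cm [11.23 -9.79  7.46] rotvec [-0.003  0.009  0.472]
```

>>> drive_tool:
  angular:
    - [0, 0, 0]
    - [0, 0, 0]
    - [0, 0, 0]
    - [0, 0, 0]
    - [0, 0.009, 0.118]
    - [0, 0, 0.118]
    - [0, 0, 0.118]
    - [0, 0, 0.118]
    - [0, 0, 0]
  translation:
    - [2.8, -2.4, 0]
    - [2.8, -2.4, 0]
    - [2.8, -2.4, 0]
    - [2.4, -2.2, 0]
    - [0, 0, 1.8]
    - [0, 0, 1.8]
    - [0, 0, 1.8]
    - [0, 0, 1.8]
    - [0, 0, 0]
  hand: [1, 1, 1, 1, 1, 1, 1, 1, 1]

```text
time_s: 1.85
tcp_pos: [509.5, -53.3, 149.7]
ee_rot: [[0.993, -0.115, 0.002], [-0.115, -0.993, 0.01], [0.001, -0.01, -1.0]]
ft_force: [-0.8, 1.3, -0.0]
grip_width: 85.2
```

```bash
python3 - <<'E'
from h import *
go([506,-68,60])
for n in("side","top"):
    im,d=get_image(n); cv2.imwrite(f"pics/{n}1.png",im[:,:,::-1])
a=cv2.imread('pics/side1.png')[100:280,130:330];b=cv2.imread('pics/top1.png')[190:340,190:390]
cv2.imwrite('pics/c1.png',np.hstack([cv2.resize(a,(400,360)),cv2.resize(b,(400,360))]))
E
```

```text
t 1.85 tcp [509.5 -53.3 149.7] F [-0.8  1.3 -0. ] w 85.2 j [ 0.24  0.33 -0.27  1.95  0.1   0.88 -1.77]
tool-frame cm [-0.18  1.59  8.96] rotvec [-0.01  -0.001 -0.006]
```

View pics/c1.png

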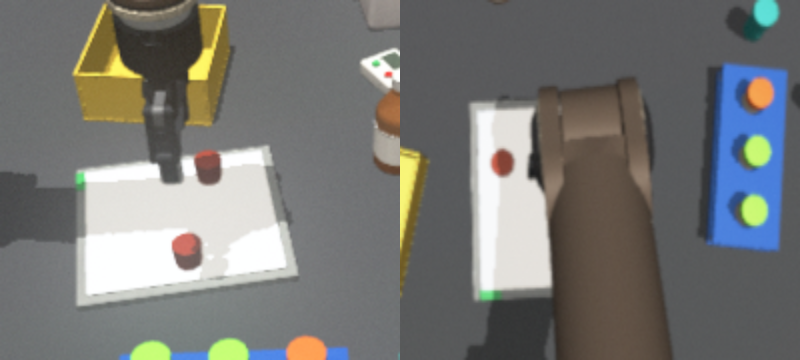

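The gripper is above stopper B with its jaws along y, and B is visible at about side pixel (223,226). I'll correct the xy and descend.

>>> drive_tool:
  angular:
    - [-0.01, 0, 0]
    - [0, 0, 0]
    - [0, 0, 0]
    - [0, 0, 0]
    - [0, 0, 0]
  translation:
    - [-0.2, 1.6, 2.0]
    - [0, 0, 2.4]
    - [0, 0, 2.4]
    - [0, 0, 2]
    - [0, 0, 0]
  hand: [1, 1, 1, 1, 1]
  newtons: 40

```text
time_s: 2.37
tcp_pos: [514.3, -71.4, 69.8]
ee_rot: [[0.996, -0.086, 0.019], [-0.086, -0.996, -0.003], [0.019, 0.001, -1.0]]
ft_force: [-0.8, -0.9, -1.4]
grip_width: 85.4
```

```bash
python3 - <<'E'
from h import *
go([506,-68,15])
for n in("side",):
    im,d=get_image(n); cv2.imwrite(f"pics/{n}2.png",im[:,:,::-1])
a=cv2.imread('pics/side2.png')[100:280,130:330]
cv2.imwrite('pics/c2.png',cv2.resize(a,(600,540)))
E
```

```text
t 2.37 tcp [514.3 -71.4  69.8] F [-0.8 -0.9 -1.4] w 85.4 j [ 0.24  0.44 -0.24  2.01  0.17  0.69 -1.77]
tool-frame cm [-0.96 -0.28  5.46] rotvec [ 0.001 -0.019  0.024]
```

View pics/c2.png

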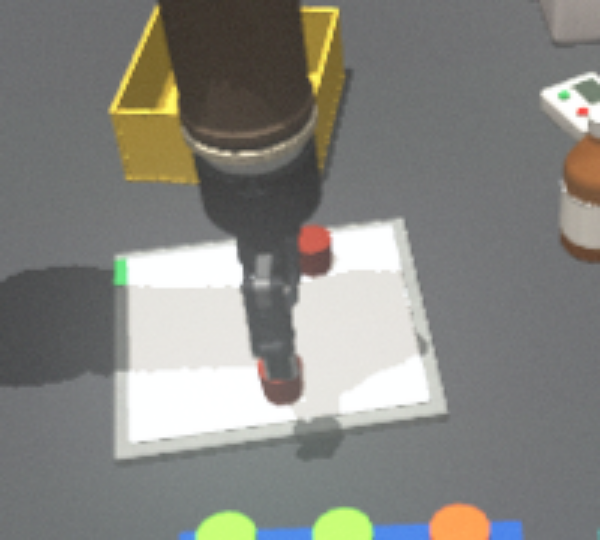

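The near finger tip sits over B at crop (280,375), consistent with straddling it. I'll continue down with the correction.

>>> drive_tool:
  angular:
    - [0, -0.019, 0.024]
    - [0, 0, 0]
    - [0, 0, 0]
    - [0, 0, 0]
  translation:
    - [-0.9, -0.3, 0.8]
    - [0, 0, 1.5]
    - [0, 0, 1.2]
    - [0, 0, 0]
  hand: [1, 1, 1, 1]

```text
time_s: 2.75
tcp_pos: [509.8, -68.0, 40.9]
ee_rot: [[0.994, -0.111, 0.008], [-0.111, -0.994, -0.002], [0.008, 0.001, -1.0]]
ft_force: [-0.5, 0.3, -1.0]
grip_width: 85.3
```

```bash
python3 -c "
from h import *
go([506,-68,15])"
```

```text
t 2.75 tcp [509.8 -68.   40.9] F [-0.5  0.3 -1. ] w 85.3 j [ 0.22  0.49 -0.23  2.03  0.18  0.64 -1.81]
tool-frame cm [-0.39  0.04  2.58] rotvec [ 0.001 -0.008 -0.001]
```

>>> drive_tool:
  angular:
    - [0, -0.008, 0]
    - [0, -0.003, 0]
    - [0, 0, 0]
    - [0, 0, 0]
    - [0, 0, 0]
    - [0, 0, 0]
    - [0, 0, 0]
    - [0, 0, 0]
    - [0, 0, 0]
  translation:
    - [-0.4, 0, 1.2]
    - [-0.1, 0, 1.2]
    - [0, 0, 0.3]
    - [0, 0, 0]
    - [0, 0, 0]
    - [0, 0, 0]
    - [0, 0, 0]
    - [0, 0, 0]
    - [0, 0, 0]
  hand: [1, 1, 1, 0.2, 0.0, -0.4, -0.4, -0.4, -0.4]

```text
time_s: 3.5
tcp_pos: [505.9, -67.2, 13.9]
ee_rot: [[0.994, -0.11, -0.002], [-0.11, -0.994, -0.001], [-0.002, 0.001, -1.0]]
ft_force: [-0.1, 0.3, -0.4]
grip_width: 31.2
```

```bash
python3 -c "
from h import *
go([506,-68,150])"
```

```text
t 3.5 tcp [505.9 -67.2  13.9] F [-0.1  0.3 -0.4] w 31.2 j [ 0.2   0.53 -0.21  2.04  0.2   0.59 -1.83]
tool-frame cm [-1.000e-02  9.000e-02 -1.361e+01] rotvec [ 0.001  0.002 -0.001]
```

The jaws stopped at 31.2 mm, which fits the stopper. Lifting.

>>> drive_tool:
  angular:
    - [0, 0, 0]
    - [0, 0, 0]
    - [0, 0, 0]
    - [0, 0, 0]
    - [0, 0, 0]
    - [0, 0, 0]
  translation:
    - [0, 0, 0]
    - [0, 0, -2]
    - [0, 0, -3]
    - [0, 0, -3.5]
    - [0, 0, -3.5]
    - [0, 0, -2]
  hand: [-1, -1, -1, -1, -1, -1]

```text
time_s: 4.0
tcp_pos: [502.3, -66.5, 154.5]
ee_rot: [[0.994, -0.109, -0.013], [-0.109, -0.994, 0.001], [-0.013, 0.0, -1.0]]
ft_force: [0.4, -0.0, -0.1]
grip_width: 31.6
```

```bash
python3 -c "
from h import *
go([475,265,150])"
```

```text
t 4.0 tcp [502.3 -66.5 154.5] F [ 0.4 -0.  -0.1] w 31.6 j [ 0.26  0.32 -0.27  1.94  0.1   0.91 -1.74]
tool-frame cm [ -6.34 -32.65   0.52] rotvec [0.    0.013 0.   ]
```

>>> drive_tool:
  angular:
    - [0, 0.013, 0]
    - [0, 0, 0]
    - [0, 0, 0]
    - [0, 0, 0]
    - [0, 0, 0]
    - [0, 0, 0]
    - [0, 0, 0]
    - [0, 0, 0]
    - [0, 0, 0]
    - [0, 0, 0]
    - [0, 0, 0]
  translation:
    - [-0.5, -2.5, 0]
    - [-0.6, -3.5, 0]
    - [-0.6, -3.5, 0]
    - [-0.6, -3.5, 0]
    - [-0.6, -3.5, 0]
    - [-0.6, -3.5, 0]
    - [-0.6, -3.5, 0]
    - [-0.6, -3.5, 0]
    - [-0.6, -3.5, 0]
    - [-0.4, -2, 0]
    - [0, 0, 0]
  hand: [-1, -1, -1, -1, -1, -1, -1, -1, -1, -1, -1]

```text
time_s: 4.92
tcp_pos: [486.3, 274.2, 163.3]
ee_rot: [[0.992, -0.121, 0.019], [-0.121, -0.993, -0.0], [0.019, -0.002, -1.0]]
ft_force: [-1.4, 0.1, -0.9]
grip_width: 30.9
```

```bash
python3 - <<'E'
from h import *
go([483,265,75])
for n in("side","top"):
    im,d=get_image(n); cv2.imwrite(f"pics/{n}3.png",im[:,:,::-1])
a=cv2.imread('pics/side3.png')[60:240,130:330];b=cv2.imread('pics/top3.png')[190:340,100:300]
cv2.imwrite('pics/c3.png',np.hstack([cv2.resize(a,(400,360)),cv2.resize(b,(400,360))]))
E
```

```text
t 4.92 tcp [486.3 274.2 163.3] F [-1.4  0.1 -0.9] w 30.9 j [-0.3   0.39 -0.39  1.83  0.19  0.94 -2.47]
tool-frame cm [-0.38  0.97  8.82] rotvec [-0.002 -0.019 -0.011]
```

View pics/c3.png

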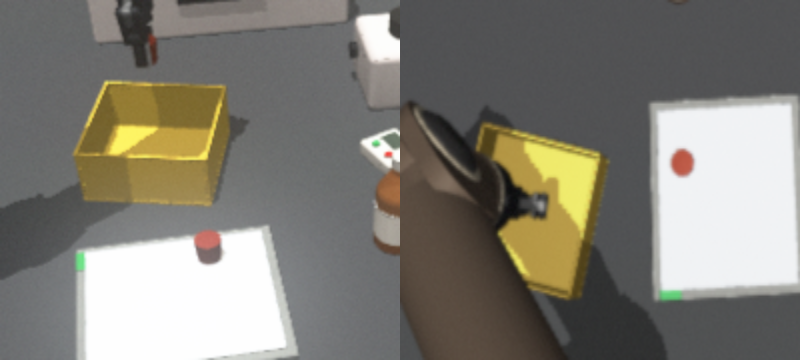

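Stopper B is still in the jaws (crop left (150,50)) over the bin. Descending to release.

>>> drive_tool:
  angular:
    - [0, -0.019, 0]
    - [0, 0, 0]
    - [0, 0, 0]
    - [0, 0, 0]
    - [0, 0, 0]
    - [0, 0, 0]
    - [0, 0, 0]
    - [0, 0, 0]
    - [0, 0, 0]
  translation:
    - [-0.4, 0.9, 1.5]
    - [0, 0, 2.5]
    - [0, 0, 2.5]
    - [0, 0, 1.5]
    - [0, 0, 0]
    - [0, 0, 0]
    - [0, 0, 0]
    - [0, 0, 0]
    - [0, 0, 0]
  hand: [-1, -1, -1, -1, -1, 0.4, 0.4, 0.4, 0.4]

```text
time_s: 5.77
tcp_pos: [485.1, 243.1, 79.2]
ee_rot: [[0.99, -0.142, -0.003], [-0.142, -0.99, -0.008], [-0.001, 0.008, -1.0]]
ft_force: [-0.7, -0.3, -0.5]
grip_width: 59.8
```

>>> drive_tool:
  angular:
    - [0, 0, 0]
    - [0, 0, 0]
    - [0, 0, 0]
    - [0, 0, 0]
  translation:
    - [0, 0, -1.5]
    - [0, 0, -3]
    - [0, 0, -3]
    - [0, 0, -1]
  hand: [0.4, 0.4, 0.4, 0.4]

```text
time_s: 6.1
tcp_pos: [484.7, 243.0, 167.5]
ee_rot: [[0.99, -0.142, -0.004], [-0.142, -0.99, -0.009], [-0.003, 0.009, -1.0]]
ft_force: [1.2, 0.8, 0.1]
grip_width: 59.8
```

```bash
python3 - <<'E'
from h import *
go([538,65,150])
for n in("side","top"):
    im,d=get_image(n); cv2.imwrite(f"pics/{n}4.png",im[:,:,::-1])
a=cv2.imread('pics/side4.png')[60:240,130:330];b=cv2.imread('pics/top4.png')[190:340,100:300]
cv2.imwrite('pics/c4.png',np.hstack([cv2.resize(a,(400,360)),cv2.resize(b,(400,360))]))
E
```

```text
t 6.1 tcp [484.7 243.  167.5] F [1.2 0.8 0.1] w 59.8 j [-0.25  0.37 -0.38  1.84  0.17  0.97 -2.43]
tool-frame cm [ 7.82 16.84  1.88] rotvec [ 0.009  0.003 -0.033]
```

View pics/c4.png

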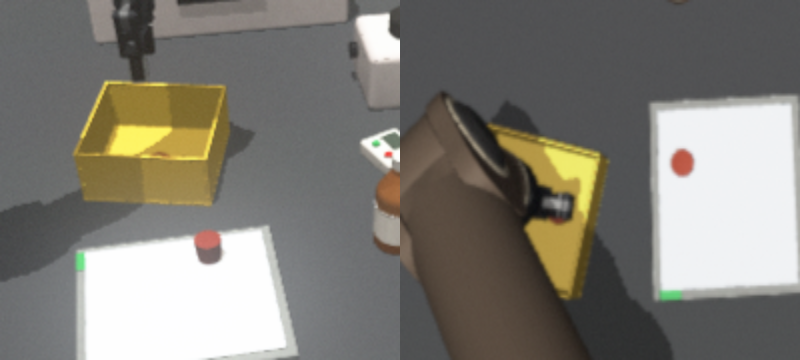

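B is in the bin: red shows over the near wall at crop (160,155) and under the gripper at (560,215). Now stopper A.

>>> drive_tool:
  angular:
    - [0.009, 0, -0.033]
    - [0, 0, 0]
    - [0, 0, 0]
    - [0, 0, 0]
    - [0, 0, 0]
    - [0, 0, 0]
    - [0, 0, 0]
  translation:
    - [1.0, 2, 0]
    - [1.6, 3.4, 0]
    - [1.6, 3.4, 0]
    - [1.6, 3.4, 0]
    - [1.4, 3, 2]
    - [0, 0, 2]
    - [0, 0, 0]
  hand: [1, 1, 1, 1, 1, 1, 1]

```text
time_s: 6.78
tcp_pos: [540.0, 79.0, 121.8]
ee_rot: [[0.995, -0.101, -0.0], [-0.101, -0.995, 0.002], [-0.001, -0.002, -1.0]]
ft_force: [-1.4, 1.3, -0.1]
grip_width: 85.3
```

```bash
python3 -c "
from h import *
go([538,65,60])"
```

```text
t 6.78 tcp [540.   79.  121.8] F [-1.4  1.3 -0.1] w 85.3 j [ 0.02  0.42 -0.33  1.89  0.17  0.86 -2.06]
tool-frame cm [-0.05  1.42  6.18] rotvec [-0.002  0.001  0.009]
```

>>> drive_tool:
  angular:
    - [0, 0, 0]
    - [0, 0, 0]
    - [0, 0, 0]
    - [0, 0, 0]
    - [0, 0, 0]
  translation:
    - [0, 1.4, 1.5]
    - [0, 0, 2]
    - [0, 0, 2]
    - [0, 0, 0.5]
    - [0, 0, 0]
  hand: [1, 1, 1, 1, 1]

```text
time_s: 7.2
tcp_pos: [537.3, 65.1, 59.2]
ee_rot: [[0.995, -0.101, -0.003], [-0.101, -0.995, 0.002], [-0.003, -0.001, -1.0]]
ft_force: [0.1, 0.3, 0.5]
grip_width: 85.3
```

```bash
python3 -c "
from h import *
go([538,65,15])"
```

```text
t 7.2 tcp [537.3  65.1  59.2] F [0.1 0.3 0.5] w 85.3 j [ 0.02  0.51 -0.3   1.94  0.21  0.73 -2.07]
tool-frame cm [0.09 0.01 4.42] rotvec [-0.001  0.003  0.009]
```

>>> drive_tool:
  angular:
    - [0, 0, 0]
    - [0, 0, 0]
    - [0, 0, 0]
    - [0, 0, 0]
    - [0, 0, 0]
    - [0, 0, 0]
    - [0, 0, 0]
    - [0, 0, 0]
    - [0, 0, 0]
    - [0, 0, 0]
    - [0, 0, 0]
  translation:
    - [0, 0, 1.5]
    - [0, 0, 1.6]
    - [0, 0, 1.0]
    - [0, 0, 0.2]
    - [0, 0, 0]
    - [0, 0, 0]
    - [0, 0, 0]
    - [0, 0, 0]
    - [0, 0, 0]
    - [0, 0, 0]
    - [0, 0, 0]
  hand: [1, 1, 1, 1, 0.2, 0.0, -0.4, -1, -1, -1, -1]

```text
time_s: 8.12
tcp_pos: [541.4, 70.1, 23.2]
ee_rot: [[0.995, -0.095, 0.006], [-0.095, -0.995, 0.004], [0.006, -0.005, -1.0]]
ft_force: [0.9, -0.4, -0.9]
grip_width: 31.5
```

```bash
python3 -c "
from h import *
go([475,275,160])"
```

```text
t 8.12 tcp [541.4  70.1  23.2] F [ 0.9 -0.4 -0.9] w 31.5 j [-0.    0.56 -0.28  1.96  0.24  0.65 -2.1 ]
tool-frame cm [ -8.48 -19.83 -13.64] rotvec [-0.005 -0.006  0.014]
```

>>> drive_tool:
  angular:
    - [0, 0, 0]
    - [0, 0, 0]
    - [0, 0, 0]
    - [0, 0, 0]
    - [0, 0, 0]
    - [0, 0, 0]
  translation:
    - [0, 0, -2]
    - [0, 0, -3]
    - [0, 0, -3.5]
    - [0, 0, -3.5]
    - [0, 0, -1]
    - [0, 0, 0]
  hand: [-1, -1, -1, -1, -1, -1]

```text
time_s: 8.62
tcp_pos: [538.6, 69.1, 156.9]
ee_rot: [[0.995, -0.095, 0.001], [-0.095, -0.995, 0.004], [0.001, -0.004, -1.0]]
ft_force: [-0.6, -0.2, -1.3]
grip_width: 31.5
```

```bash
python3 - <<'E'
from h import *
go([483,275,160])
for n in("side","top"):
    im,d=get_image(n); cv2.imwrite(f"pics/{n}5.png",im[:,:,::-1])
a=cv2.imread('pics/side5.png')[60:240,130:330];b=cv2.imread('pics/top5.png')[190:340,100:300]
cv2.imwrite('pics/c5.png',np.hstack([cv2.resize(a,(400,360)),cv2.resize(b,(400,360))]))
E
```

```text
t 8.62 tcp [538.6  69.1 156.9] F [-0.6 -0.2 -1.3] w 31.5 j [ 0.05  0.37 -0.34  1.86  0.15  0.93 -2.02]
tool-frame cm [ -7.5  -19.97  -0.24] rotvec [-0.004 -0.001  0.014]
```

View pics/c5.png

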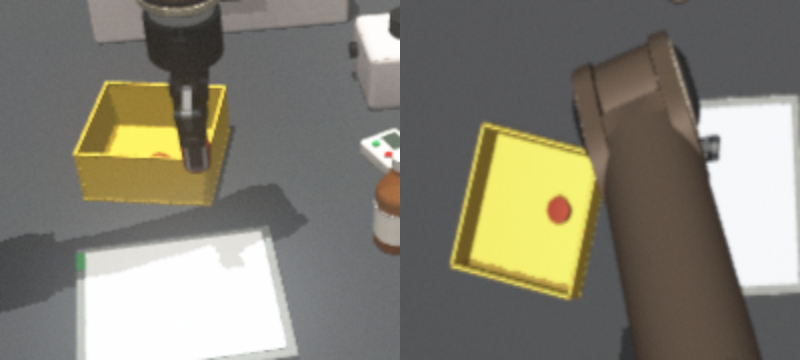

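The panel is empty, A is held (crop (195,160)), and B lies in the bin at crop right (558,210).

>>> drive_tool:
  angular:
    - [0, 0, 0.014]
    - [0, 0, 0]
    - [0, 0, 0]
    - [0, 0, 0]
    - [0, 0, 0]
    - [0, 0, 0]
    - [0, 0, 0]
  translation:
    - [-0.8, -2, 0]
    - [-1.3, -3.5, 0]
    - [-1.3, -3.5, 0]
    - [-1.3, -3.5, 0]
    - [-1.3, -3.5, 0]
    - [-1.0, -3, 0]
    - [0, 0, 0]
  hand: [-1, -1, -1, -1, -1, -1, -1]

```text
time_s: 9.3
tcp_pos: [482.3, 266.3, 140.4]
ee_rot: [[0.993, -0.12, -0.019], [-0.12, -0.993, -0.005], [-0.019, 0.007, -1.0]]
ft_force: [-0.6, 0.0, -0.7]
grip_width: 31.4
```

```bash
python3 -c "
from h import *
go([483,288,75])"
```

```text
t 9.3 tcp [482.3 266.3 140.4] F [-0.6  0.  -0.7] w 31.4 j [-0.29  0.43 -0.39  1.84  0.19  0.93 -2.45]
tool-frame cm [-0.07 -2.21  6.52] rotvec [ 0.007  0.019 -0.01 ]
```

>>> drive_tool:
  angular:
    - [0, 0.019, 0]
    - [0, 0, 0]
    - [0, 0, 0]
    - [0, 0, 0]
    - [0, 0, 0]
    - [0, 0, 0]
    - [0, 0, 0]
    - [0, 0, 0]
  translation:
    - [0, -2, 0.5]
    - [0, -0.2, 2]
    - [0, 0, 2]
    - [0, 0, 1.2]
    - [0, 0, 0]
    - [0, 0, 0]
    - [0, 0, 0]
    - [0, 0, 0]
  hand: [-1, -1, -1, -1, 0.4, 0.4, 0.4, 0.4]

```text
time_s: 9.97
tcp_pos: [476.2, 288.4, 68.0]
ee_rot: [[0.994, -0.111, -0.018], [-0.111, -0.994, -0.015], [-0.016, 0.017, -1.0]]
ft_force: [-0.1, -0.7, -0.0]
grip_width: 59.8
```

>>> drive_tool:
  angular:
    - [0, 0, 0]
    - [0, 0, 0]
    - [0, 0, 0]
    - [0, 0, 0]
    - [0, 0, 0]
    - [0, 0, 0]
    - [0, 0, 0]
    - [0, 0, 0]
    - [0, 0, 0]
    - [0, 0, 0]
    - [0, 0, 0]
    - [0, 0, 0]
  translation:
    - [0, 0, -2]
    - [0, 0, -3.5]
    - [0, 0, -3.5]
    - [0, 0, -3.5]
    - [0.5, 2, -1]
    - [1, 3.5, 0]
    - [1, 3.5, 0]
    - [1, 3.5, 0]
    - [1, 3.5, 0]
    - [1, 3.5, 0]
    - [1, 3.5, 0]
    - [1, 3.5, 0]
  hand: [0.4, 0.4, 0.4, 0.4, 1, 1, 1, 1, 1, 1, 1, 1]

```text
time_s: 10.97
tcp_pos: [527.8, 17.4, 223.9]
ee_rot: [[0.995, -0.098, 0.001], [-0.098, -0.995, -0.006], [0.001, 0.006, -1.0]]
ft_force: [0.2, 0.4, -0.4]
grip_width: 85.6
```

```bash
python3 - <<'E'
from h import *
go([603.5,-289.5,210])
for n in("side","top"):
    im,d=get_image(n); cv2.imwrite(f"pics/{n}6.png",im[:,:,::-1])
a=cv2.imread('pics/side6.png')[60:240,130:330];b=cv2.imread('pics/top6.png')[190:340,100:300]
cv2.imwrite('pics/c6.png',np.hstack([cv2.resize(a,(400,360)),cv2.resize(b,(400,360))]))
E
```

```text
t 10.97 tcp [527.8  17.4 223.9] F [ 0.2  0.4 -0.4] w 85.6 j [ 0.12  0.27 -0.3   1.82  0.1   1.06 -1.89]
tool-frame cm [10.53 29.79  1.58] rotvec [ 0.006 -0.001  0.012]
```

View pics/c6.png

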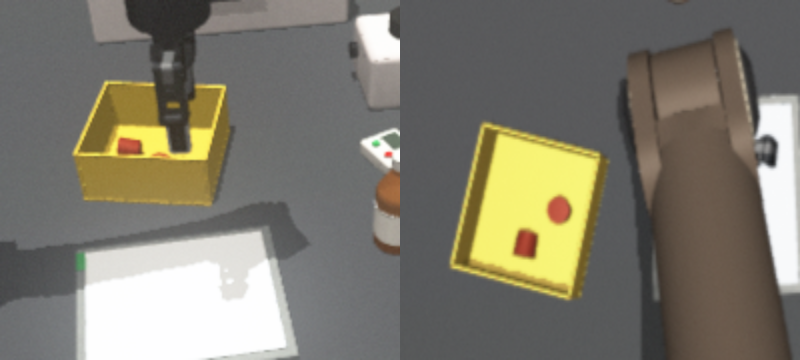

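Both stoppers are in the bin, at crop right (558,210) and (525,243). Next I'll move over the orange tube.

>>> drive_tool:
  angular:
    - [0, 0, 0.012]
    - [0, 0, 0]
    - [0, 0, 0]
    - [0, 0, 0]
    - [0, 0, 0]
    - [0, 0, 0]
    - [0, 0, 0]
    - [0, 0, 0]
    - [0, 0, 0]
    - [0, 0, 0]
  translation:
    - [0.8, 2.2, 0]
    - [1.2, 3.5, 0]
    - [1.2, 3.5, 0]
    - [1.2, 3.5, 0]
    - [1.2, 3.5, 0]
    - [1.2, 3.5, 0]
    - [1.2, 3.5, 0]
    - [1, 2.8, 0]
    - [0.3, 0.5, 0]
    - [0, 0, 0]
  hand: [1, 1, 1, 1, 1, 1, 1, 1, 1, 1]

```text
time_s: 11.9
tcp_pos: [592.8, -275.2, 235.6]
ee_rot: [[0.992, -0.121, 0.015], [-0.121, -0.993, -0.011], [0.017, 0.009, -1.0]]
ft_force: [-0.2, 1.0, 1.1]
grip_width: 85.4
```

```bash
python3 -c "
from h import *
go([603.5,-289.5,160])"
```

```text
t 11.9 tcp [ 592.8 -275.2  235.6] F [-0.2  1.   1.1] w 85.4 j [ 0.47  0.45 -0.16  1.52  0.08  1.15 -1.4 ]
tool-frame cm [1.11 1.22 7.59] rotvec [ 0.01  -0.017 -0.012]
```

>>> drive_tool:
  angular:
    - [0.01, -0.017, -0.012]
    - [0, 0, 0]
    - [0, 0, 0]
    - [0, 0, 0]
    - [0, 0, 0]
  translation:
    - [1.1, 1.2, 2]
    - [0, 0, 2.5]
    - [0, 0, 2]
    - [0, 0, 1]
    - [0, 0, 0]
  hand: [1, 1, 1, 1, 1]

```text
time_s: 12.32
tcp_pos: [605.1, -284.4, 163.1]
ee_rot: [[0.994, -0.107, 0.006], [-0.107, -0.994, 0.001], [0.006, -0.002, -1.0]]
ft_force: [-0.2, -0.3, -0.5]
grip_width: 85.5
```

```bash
python3 - <<'E'
from h import *
go([603.5,-289.5,97])
for n in("side","top"):
    im,d=get_image(n); cv2.imwrite(f"pics/{n}7.png",im[:,:,::-1])
a=cv2.imread('pics/side7.png')[180:360,180:380];b=cv2.imread('pics/top7.png')[180:330,290:490]
cv2.imwrite('pics/c7.png',np.hstack([cv2.resize(a,(400,360)),cv2.resize(b,(400,360))]))
E
```

```text
t 12.32 tcp [ 605.1 -284.4  163.1] F [-0.2 -0.3 -0.5] w 85.5 j [ 0.48  0.55 -0.16  1.55  0.09  1.05 -1.38]
tool-frame cm [-0.15  0.54  6.61] rotvec [-0.002 -0.006  0.003]
```

View pics/c7.png

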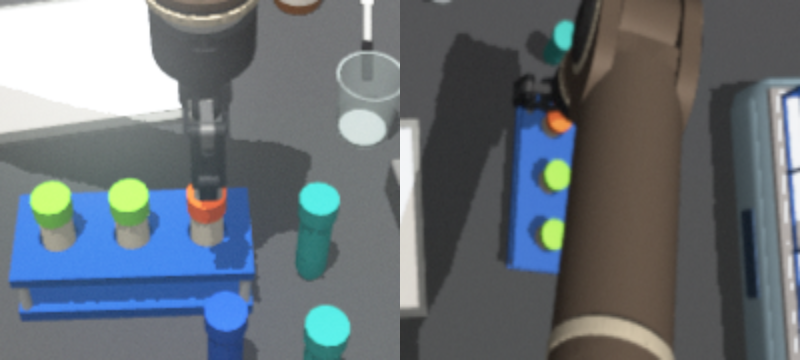

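The jaws straddle the orange cap (crop left (208,195)), with the fingers on either side along the rack's y and all neighbours clear. Descending to the cap.

>>> drive_tool:
  angular:
    - [0, -0.006, 0.003]
    - [0, 0, 0]
    - [0, 0, 0]
    - [0, 0, 0]
    - [0, 0, 0]
    - [0, 0, 0]
  translation:
    - [-0.15, 0.5, 0.8]
    - [0, 0, 2]
    - [0, 0, 2]
    - [0, 0, 1.3]
    - [0, 0, 0]
    - [0, 0, 0]
  hand: [1, 1, 1, 1, 1, 1]
  newtons: 60

```text
time_s: 12.92
tcp_pos: [608.7, -290.8, 110.3]
ee_rot: [[0.994, -0.109, 0.014], [-0.109, -0.994, -0.004], [0.014, 0.003, -1.0]]
ft_force: [-0.3, 0.3, 0.1]
grip_width: 85.7
```

```bash
python3 -c "
from h import *
go([603.5,-289.5,92])"
```

```text
t 12.92 tcp [ 608.7 -290.8  110.3] F [-0.3  0.3  0.1] w 85.7 j [ 0.48  0.6  -0.15  1.59  0.1   0.94 -1.39]
tool-frame cm [-0.56 -0.08  1.82] rotvec [ 0.003 -0.014  0.001]
```

>>> drive_tool:
  angular:
    - [0, -0.014, 0]
    - [0, 0, 0]
    - [0, 0, 0]
    - [0, 0, 0]
  translation:
    - [-0.5, -0.1, 0.8]
    - [0, 0, 0.8]
    - [0, 0, 0.2]
    - [0, 0, 0]
  hand: [1, 1, 1, 1]

```text
time_s: 13.25
tcp_pos: [604.9, -289.9, 93.7]
ee_rot: [[0.994, -0.109, 0.002], [-0.109, -0.994, -0.004], [0.003, 0.004, -1.0]]
ft_force: [0.4, -0.3, -0.3]
grip_width: 85.3
```

```bash
python3 -c "
from h import *
go([603.5,-289.5,92])"
```

```text
t 13.25 tcp [ 604.9 -289.9   93.7] F [ 0.4 -0.3 -0.3] w 85.3 j [ 0.47  0.62 -0.15  1.6   0.11  0.92 -1.39]
tool-frame cm [-0.15 -0.02  0.17] rotvec [ 0.004 -0.003  0.001]
```

>>> drive_tool:
  angular:
    - [0, 0, 0]
    - [0, 0, 0]
    - [0, 0, 0]
    - [0, 0, 0]
    - [0, 0, 0]
    - [0, 0, 0]
    - [0, 0, 0]
    - [0, 0, 0]
  translation:
    - [-0.1, 0, 0.1]
    - [0, 0, 0]
    - [0, 0, 0]
    - [0, 0, 0]
    - [0, 0, 0]
    - [0, 0, 0]
    - [0, 0, 0]
    - [0, 0, 0]
  hand: [0.3, 0, -0.2, -1, -1, -1, -1, -1]

```text
time_s: 13.92
tcp_pos: [604.7, -290.1, 94.1]
ee_rot: [[0.994, -0.109, 0.004], [-0.109, -0.994, -0.005], [0.005, 0.005, -1.0]]
ft_force: [0.2, -0.7, -0.1]
grip_width: 33.3
```

```bash
python3 -c "
from h import *
go([603.5,-289.5,230])"
```

```text
t 13.92 tcp [ 604.7 -290.1   94.1] F [ 0.2 -0.7 -0.1] w 33.3 j [ 0.47  0.62 -0.15  1.6   0.11  0.92 -1.39]
tool-frame cm [ -0.06   0.02 -13.59] rotvec [ 0.005 -0.005  0.001]
```

>>> drive_tool:
  angular:
    - [0, 0, 0]
    - [0, 0, 0]
    - [0, 0, 0]
    - [0, 0, 0]
    - [0, 0, 0]
    - [0, 0, 0]
  translation:
    - [0, 0, -1]
    - [0, 0, -2]
    - [0, 0, -2]
    - [0, 0, -2]
    - [0, 0, -2]
    - [0, 0, -1]
  hand: [-1, -1, -1, -1, -1, -1]

```text
time_s: 14.42
tcp_pos: [602.4, -288.6, 197.0]
ee_rot: [[0.994, -0.109, -0.002], [-0.109, -0.994, -0.002], [-0.002, 0.002, -1.0]]
ft_force: [0.4, -0.5, -0.8]
grip_width: 32.9
```

```bash
python3 - <<'E'
from h import *
go([603.5,-289.5,250])
for n in("side",):
    im,d=get_image(n); cv2.imwrite(f"pics/{n}8.png",im[:,:,::-1])
a=cv2.imread('pics/side8.png')[150:360,160:400]
cv2.imwrite('pics/c8.png',cv2.resize(a,None,fx=2.5,fy=2.5))
E
```

```text
t 14.42 tcp [ 602.4 -288.6  197. ] F [ 0.4 -0.5 -0.8] w 32.9 j [ 0.48  0.52 -0.15  1.51  0.09  1.12 -1.38]
tool-frame cm [ 0.11  0.09 -5.3 ] rotvec [0.002 0.002 0.001]
```

View pics/c8.png

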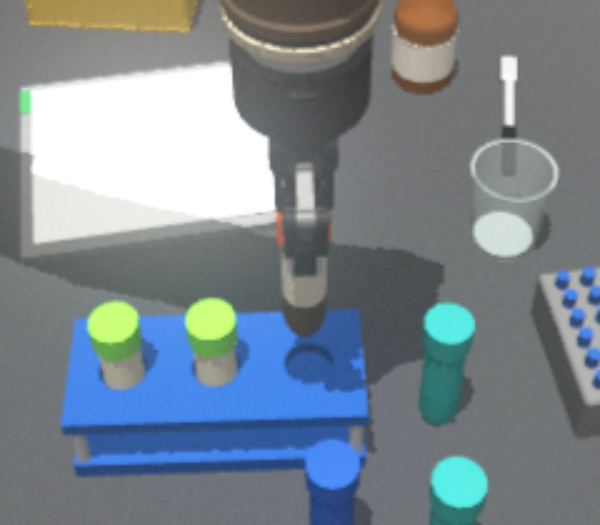

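The tube is drawn out of the rack with its foot clear. The two greens remain in place, at crop (115,330) and (212,325). I'll raise it and carry it over to the panel.

>>> drive_tool:
  angular:
    - [0, 0, 0]
    - [0, 0, 0]
    - [0, 0, 0]
    - [0, 0, 0]
    - [0, 0, 0]
    - [0, 0, 0]
    - [0, 0, 0]
    - [0, 0, 0]
    - [0, 0, 0]
    - [0, 0, 0]
    - [0, 0, 0]
    - [0, 0, 0]
  translation:
    - [0, 0, -2]
    - [0, 0, -2.5]
    - [-0.5, -1, -1]
    - [-1, -2, 0]
    - [-1.3, -2.8, 0]
    - [-1.3, -2.8, 0]
    - [-1.3, -2.8, 0]
    - [-1.3, -2.8, 0]
    - [-1.3, -2.8, 0]
    - [-1.3, -2.8, 0]
    - [-1.3, -2.8, 0]
    - [-1, -2.5, 0]
  hand: [-1, -1, -1, -1, -1, -1, -1, -1, -1, -1, -1, -1]

```text
time_s: 15.47
tcp_pos: [504.3, -16.8, 245.8]
ee_rot: [[0.993, -0.118, -0.008], [-0.118, -0.993, -0.005], [-0.008, 0.005, -1.0]]
ft_force: [0.4, 0.9, -0.4]
grip_width: 33.3
```

```bash
python3 - <<'E'
from h import *
go([500,0,260])
E
```

```text
t 15.47 tcp [504.3 -16.8 245.8] F [ 0.4  0.9 -0.4] w 33.3 j [ 0.18  0.22 -0.29  1.84  0.07  1.1  -1.82]
tool-frame cm [-0.64 -1.61 -1.42] rotvec [ 0.005  0.008 -0.008]
```

>>> drive_tool:
  angular:
    - [0, -0.05, 0]
    - [0, -0.08, 0]
    - [0, -0.08, 0]
    - [0, -0.08, 0]
    - [0, -0.08, 0]
    - [0, 0, 0]
  translation:
    - [0, -0.8, 0.5]
    - [0, -0.6, 0.8]
    - [0, 0, 0.8]
    - [0, 0, 0.8]
    - [0, 0, 0.5]
    - [0, 0, 0]
  hand: [-1, -1, -1, -1, -1, -1]

```text
time_s: 15.97
tcp_pos: [492.0, 11.5, 209.5]
ee_rot: [[0.918, -0.101, -0.384], [-0.095, -0.995, 0.035], [-0.385, 0.005, -0.923]]
ft_force: [0.1, -0.2, -1.6]
grip_width: 32.9
```

```bash
cat >> h.py <<'E'
def gt(tgt,tilt,yaw=-6.3):
    a=np.radians(yaw);R=np.array([[np.cos(a),np.sin(a),0],[np.sin(a),-np.cos(a),0],[0,0,-1]])@Ro.from_rotvec([0,-np.radians(tilt),0]).as_matrix()
    go(tgt,R=R); C=observe()['ee_rot']; print('tilt now',np.degrees(np.arccos(-C[2,2])).round(1))
E
python3 - <<'E'
from h import *
gt([522,0,195],45)
E
```

```text
t 15.97 tcp [492.   11.5 209.5] F [ 0.1 -0.2 -1.6] w 32.9 j [ 0.13  0.47 -0.29  1.63  0.04  1.44 -1.84]
tool-frame cm [3.42 0.84 0.15] rotvec [ 0.009 -0.39   0.005]
tilt now 22.7
```

>>> drive_tool:
  angular:
    - [0, -0.06, 0]
    - [0, -0.08, 0]
    - [0, -0.08, 0]
    - [0, -0.08, 0]
    - [0, -0.06, 0]
    - [0, 0, 0]
  translation:
    - [0.3, 0.5, 0]
    - [0.5, 0.3, 0]
    - [0.5, 0, 0.3]
    - [0.5, 0, 0.3]
    - [0.2, 0, 0]
    - [0, 0, 0]
  hand: [-1, -1, -1, -1, -1, -1]

```text
time_s: 16.47
tcp_pos: [502.0, 5.0, 192.2]
ee_rot: [[0.72, -0.097, -0.687], [-0.074, -0.995, 0.063], [-0.69, 0.006, -0.724]]
ft_force: [-1.1, -0.0, -1.5]
grip_width: 32.6
```

```bash
python3 - <<'E'
from h import *
gt([520,0,180],45)
E
```

```text
t 16.47 tcp [502.    5.  192.2] F [-1.1 -0.  -1.5] w 32.6 j [ 0.11  0.74 -0.25  1.38  0.01  1.78 -1.82]
tool-frame cm [ 2.17  0.32 -0.39] rotvec [ 0.013 -0.024  0.005]
tilt now 43.6
```

>>> drive_tool:
  angular:
    - [0, -0.015, 0]
    - [0, 0, 0]
    - [0, 0, 0]
    - [0, 0, 0]
    - [0, 0, 0]
  translation:
    - [0, 0, 0]
    - [0, 0, 0]
    - [0, 0, 0]
    - [0, 0, 0]
    - [0, 0, 0]
  hand: [-1, -1, -1, -1, -1]

```text
time_s: 16.88
tcp_pos: [500.6, 6.3, 193.4]
ee_rot: [[0.716, -0.096, -0.691], [-0.073, -0.995, 0.062], [-0.694, 0.006, -0.72]]
ft_force: [-0.7, -0.3, 0.4]
grip_width: 32.9
```

```bash
python3 - <<'E'
from h import *
gt([502,5,192],45); print(observe()['joint_velocities'].round(3))
for n in("side","top"):
    im,d=get_image(n); cv2.imwrite(f"pics/{n}9.png",im[:,:,::-1]);np.save(n+'9.npy',d);np.save(n+'9i.npy',im)
a=cv2.imread('pics/side9.png')[90:300,140:380];b=cv2.imread('pics/top9.png')[190:330,190:350]
cv2.imwrite('pics/c9.png',np.hstack([cv2.resize(a,(400,350)),cv2.resize(b,(400,350))]))
cv2.imwrite('pics/c9b.png',cv2.resize(cv2.imread('pics/side9.png')[90:260,150:330],None,fx=4,fy=3.5))
E
```

```text
t 16.88 tcp [500.6   6.3 193.4] F [-0.7 -0.3  0.4] w 32.9 j [ 0.11  0.74 -0.25  1.38  0.01  1.79 -1.82]
tool-frame cm [ 0.2   0.11 -0.01] rotvec [ 0.014 -0.018  0.006]
tilt now 44.0
[ 0.001 -0.03  -0.001  0.013  0.001 -0.01  -0.   ]
```

View pics/c9.png

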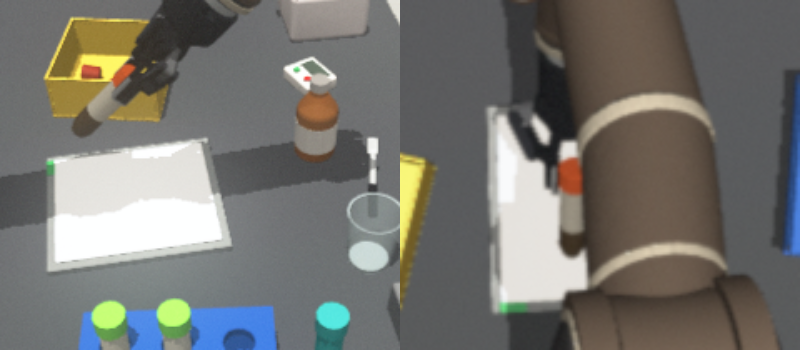

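View pics/c9b.png

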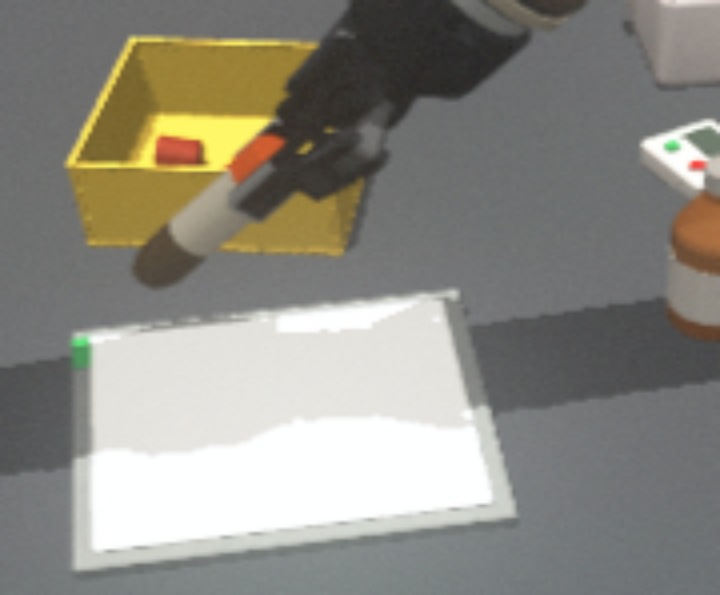

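The tube is held tipped over the panel: foot at about side (189,165), cap at (215,134), and top crop foot (571,250). I'll check the tube's actual axis and clearance from depth, in case it pivoted in the grip.

```bash
python3 - <<'E'
from h import *
np.set_printoptions(precision=1,suppress=True)
st()
D=np.load('side9.npy');im=np.load('side9i.npy')
m=np.zeros(D.shape,bool);m[125:174,180:225]=1
P=cloud('side',D,m);C=observe()['ee_rot'];t=observe()['tcp_pos']
Q=(P-t)@C   # tool frame
k=(abs(Q[:,1])<25)&(abs(Q[:,0])<45)&(Q[:,2]>15)&(Q[:,2]<100)
Q=Q[k];P=P[k];print(len(Q),'z tool range',Q[:,2].min(),Q[:,2].max(),'lowest',P[:,2].min(),P.min(0),P.max(0))
zs=np.arange(15,80,8)
c=np.array([[z+4,np.median(Q[(Q[:,2]>z)&(Q[:,2]<z+8)][:,0])] for z in zs if ((Q[:,2]>z)&(Q[:,2]<z+8)).sum()>3]);print(c)
print('axis pivot deg in tool xz',np.degrees(np.arctan(np.polyfit(c[:,0],c[:,1],1)[0])))
E
```

```text
t 16.98 tcp [500.8   6.2 193.4] F [ 0.4  0.3 -0.9] w 32.9 j [ 0.1  0.8 -0.2  1.4  0.   1.8 -1.8]
355 z tool range 15.082997425952888 83.69341650596445 lowest 127.18681014008484 [436.8 -10.9 127.2] [497.3  12.3 190.2]
[[19.  -4. ]
 [27.  -2.9]
 [35.  -6.2]
 [43.  -2.2]
 [51.  -4.6]
 [59.  -4.8]
 [67.  -5.7]
 [75.  -4.1]
 [83.  -2.3]]
axis pivot deg in tool xz 0.2341877430365984
```

>>> drive_tool:
  angular:
    - [0, 0, 0]
    - [0, 0, 0]
    - [0, 0, 0]
    - [0, 0, 0]
    - [0, 0, 0]
    - [0, 0, 0]
  translation:
    - [0, 0, 0]
    - [0, 0, 0]
    - [0, 0, 0]
    - [0, 0, 0]
    - [0, 0, 0]
    - [0, 0, 0]
  hand: [-1, -1, -1, -1, -1, -1]

```text
time_s: 17.48
tcp_pos: [501.0, 6.1, 194.5]
ee_rot: [[0.718, -0.096, -0.689], [-0.074, -0.995, 0.062], [-0.692, 0.006, -0.722]]
ft_force: [0.9, -0.2, -0.4]
grip_width: 32.8
```

```bash
python3 - <<'E'
from h import *
gt([502,5,192],45); print(observe()['joint_velocities'].round(3))
E
```

```text
t 17.48 tcp [501.    6.1 194.5] F [ 0.9 -0.2 -0.4] w 32.8 j [ 0.11  0.74 -0.25  1.38  0.01  1.79 -1.82]
tool-frame cm [0.26 0.1  0.11] rotvec [ 0.014 -0.021  0.005]
tilt now 43.8
[ 0.001  0.001 -0.002  0.    -0.001 -0.    -0.001]
```

```bash
python3 -c "
from cell import close_job
print(close_job())"
```

```text
the job is handed in; nothing more can be done
None
```

Both stoppers are in the yellow bin, and the orange-capped tube is held still over the light panel, tipped about 44° with its cap end up. I handed the job in at about 17.5 s of the 58 s.

**Last checks:**
- **Tube:** its axis agrees with the tool to about 0.2°, so it has not pivoted in the grip. Its lowest measured point is at z≈127 mm, about 115 mm above the panel. The grip reads 32.8 mm on the 34.4 mm cap, and joint speeds are about zero.
- **Surroundings:** the panel is empty, the green-capped tubes are still in the rack, and the bottle and beaker are standing.
- **Stoppers:** both were seen in the bin after release. In the last picture only one is visible, because the arm and the bin's wall hide the other.

**Disagreements:**
- **Camera views:** the two cameras differed by about 5 mm in y, so I used the average. Both stoppers and the tube were gripped at those positions.
- **Arm drift:** the arm drifted 1–2 cm from some commanded positions. I corrected for that before most of the later moves. The second stopper was gripped about 8 mm higher than planned but held.
- **Tilt:** I stopped at 44° rather than 45° because joint 6 was close to its limit (1.79 of 1.85 rad).

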